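Short spin on the bench centrifuge

ROBOT

A 6-joint arm with a two-finger parallel gripper is mounted at the origin on a cart in front of the work surface, level with it; the furniture and walls round the work are solid. World frame = base frame: x ahead of the robot, y to its left, z up, the work surface at z = 0. Lengths are in mm, angles in degrees, forces in N, time in s.
With the tool pointing down it reaches from about 425 to 925 mm from the base axis. Payload 12.5 kg.
Tool frame: the origin (TCP) lies midway between the tips of the shut fingers; the grasp point (between the pads) lies 19 mm behind it; z points along the fingers, y is the line along which they close (so a half turn about z gives the same grasp; the last joint's range is limited). The gripper opens to 85 mm and grips with 20 to 120 N. Pads are 22 mm wide; open, the fingers measure 114 mm over their backs; the gripper's body (76 mm by 85 mm) begins 54 mm behind the grasp point. The pads swing forward as they close: fully open they stand 13 mm farther back than shut.
Start: joints at [67.002, 28.126, 89.318, -0, 62.55, -6.05], TCP at [182.173, 597.878, 231.327] pointing down, gripper open.
Joint ranges: [-177.58, 177.58], [-47.91, 125.51], [2.72, 160], [-65.01, 245.01], [3.68, 167.84], [-153.87, 153.87]. Speed limits (degrees/s): [127.2, 127.2, 159.86, 180, 180, 180].

INTERFACE

Orientations are given as [roll, pitch, yaw] about the fixed x, y, z axes, in that order (R = Rz(yaw) Ry(pitch) Rx(roll)).
In Python, from station import r gives the robot as it stands. Calls block until the motion is done:
- r.movep(position, orientation): joint-space move of the TCP to a pose.
- r.move_linear(position, frame=None, vel=150, threshold=None): straight line of the TCP; frame=None keeps the orientation; vel is the mean speed in mm/s. With threshold (N) it stops when the force on the tool has changed by that much, and returns True; else False.
- r.move_j(angles): joint-space move.
- r.open() and r.gripper_close(force=None): open the fingers fully, or close them until they stop; force is the grip in N (None keeps the last).
- r.pause(seconds).
- r.inverse_kinematics(position, orientation): joint angles nearest the present ones, or None.
- r.read_state(): the state.
- r.camera(name): name is "side" or "top" or "wrist"; returns a dict with "frame" (400x640x3 uint8, blue, green, red), "intrinsics" (3x3 intrinsics, pixels), "camera_from_world" (4x4, takes a point from world to camera coordinates). Camera axes: x right, y down, z forward; pixel columns grow to the right and rows downward; lengths in mm; the calibration is good to about 2 mm. A picture is of the moment at which its call begins. There is no depth.
A pose or a line that the arm cannot do raises r.MotionError and nothing moves.
- r.hand_in(): hands the job in; it is judged then, once.
The state is a dict: "t": time; "qpos": joint angles; "joint_vel": joint speeds; "joint_torque": joint torques, N m; "tool_pos": TCP position; "eef_rot": TCP orientation; "wrist_force": force on the tool from outside, world axes, zero at the start; "ft_torque": the same for the moment, N m; "opening": finger opening in mm; "finger_force": force on a finger pad.
Only numpy, scipy, OpenCV 4.12 (cv2) and the standard library are available. Lean on these libraries where they do the work, as an engineer would, in place of code of your own. Each camera call takes 0.05 s, during which the arm holds its last target. There are 200 camera calls.

TASK

Give the loaded tubes in the bench centrifuge a short spin with your fingertips: push the raised lid down until it latches and stays shut by itself, only then switch the black mains rocker on by pressing down its raised near end (white bar), and only then press the blue key (double arrow) fully down and keep it down; the program finishes while holding the blue key pressed. This is pressing only: do not lift, tip, shift or force the machine, and do not press its red or green key. Leave the glassware, the dish and the rack of vials standing round it where they are.

Things in the scene. Friction and masses are not known exactly. Their poses are not given: they have to be found in the camera images.
- centrifuge: White bench centrifuge, 240 deep x 220 wide x 130 mm high with lid shut, 3 to 4.5 kg, loose on rubber feet, front to the robot (yaw within 0.3 rad). Origin: centre of its underside; +x to its rear, +y to its left. Grey panel in front slopes up 12 degrees to the rear (87 to 101 mm high); in a row on it at x = -90 mm: red key y = 78, green key y = 30, blue key y = -18, black rocker y = -77 mm
- lid (a joint): Angle of the grey lid with clear window, rad: 0 shut, 0.8 to 1.05 at the start. 158 mm from hinge to front edge, 200 wide, 14 thick; opening raises the front edge. Pushing its front bar down takes 1 to 3 N, and 3 to 8 N in the last 14 mm, where the steel loop under it snaps under a spring catch (then it reads under 0.02 and stays); let go earlier it springs well up again
- lid_front (a point): Middle of the upper face of the lid's front bar (40 mm deep, black strip), the place to push: 138 mm from the hinge axis and 14 mm above it (130 above the worktop) when shut; 20 mm behind the front edge. Moves with the lid
- lid_hinge (a point): Middle of the lid's hinge axis, which is parallel to the machine's y, at the rear (machine x = 114, z = 116 mm)
- mains (a joint): Angle of the black mains rocker (34 x 22 mm, over-centre: it snaps to one side or the other past 0.225), rad: 0 off (near end up, as at the start), 0.45 on (near end down). Takes about 2 to 4 N at the near end, which goes down about 7 mm.
- mains_on_end (a point): Upper edge, middle of the rocker's near end, the one with the white bar: 13 mm proud of the panel when off, 6 mm when on, about level with the rim round the rocker. Moves with the rocker. The pivot lies 14 mm to the rear of it (machine +x)
- short_key (a joint): Travel of the blue short-spin key, m: 0 up, 0.004 fully down (counts as pressed beyond 0.003). Springs back when let go. The rotor would turn only while it is held. Starts to move at about 1 N, is fully down at 3.5 N.
- short_key_top (a point): Centre of the top of the blue key, a round cap 26 mm across, 11 mm proud of the panel, 104 mm above the worktop, tilted with the panel (12 degrees, higher to the rear). It moves square to the panel
- start_key (a joint): Travel of the green key, m (0 up, 0.004 down); same make as the blue key, 48 mm to the left of it. Not to be pressed.
- stop_key (a joint): Travel of the red key, m (0 up, 0.004 down); 96 mm to the left of the blue key. Not to be pressed.
- vial_rack: White vial rack, 58 x 125 x 34 mm, to the right of the machine, with three vials in it; origin at the centre of its underside. Bystander.
- vial_0: Glass vial with black cap, 16 mm across, 59 mm tall, standing in the rack (its foot is 4 mm above the worktop); origin at its foot. Bystander.
- vial_5: Glass vial with black cap, same size, clear filling, in the rack. Bystander.
- vial_1: Glass vial with white cap, same size, in the rack. Bystander.
- flask: Small conical flask with yellow filling, 65 mm across, 104 mm tall; origin at its foot; to the left of the machine. Bystander.
- beaker: Glass beaker, 55 mm across, 68 mm tall; origin at its foot; to the left of the machine. Bystander.
- dropper_bottle: Dropper bottle with yellow filling and black teat, 38 mm across, 102 mm tall; origin at its foot; to the left of the machine. Bystander.
- petri: Petri dish, 60 mm across, 15 mm high; origin at its underside; in front and to the right of the machine. Bystander.

How it is judged:
By the outcome, as a careful person would: the job done as asked, in the order asked, and still so for the second after the job is handed in, while the arm keeps its last pose, push and grip.
It also fails if it takes over 42 s, if anything falls off the work surface, if the arm or the gripper's body presses on something with over 40 N, if the wrist force passes 120 N, or if a joint passes its speed limit or range.

## Working session

There is one attempt and no reset: what is moved stays moved. The work goes in short steps, each a Python script; the robot and the scene stay as the last script left them, time stands still between calls to the robot, and variables do not carry over. Pictures are saved under pics/ and viewed, at most 10 in all, crops included, and the job is handed in when it is done.

```bash
mkdir -p pics; ls; python3 - <<'E'
from station import r
import cv2,pickle
for n in("top","side"):
    c=r.camera(n);cv2.imwrite(f"pics/{n}0.png",c["frame"]);pickle.dump(c,open(n+"0.pkl","wb"));print(n,c["intrinsics"],c["camera_from_world"])
print(r.read_state())
E
```

```text
pics
top [[393.26018858   0.         323.82940895]
 [  0.         393.26018858 206.60012961]
 [  0.           0.           1.        ]] [[ 4.69306581e-03 -9.99988287e-01  1.18350385e-03 -4.54466939e+00]
 [-9.91383253e-01 -4.80760980e-03 -1.30905054e-01  5.43555626e+02]
 [ 1.30909210e-01 -5.58959869e-04 -9.91394203e-01  1.17389478e+03]
 [ 0.00000000e+00  0.00000000e+00  0.00000000e+00  1.00000000e+00]]
side [[461.84177909   0.         318.20433711]
 [  0.         461.84177909 200.26075049]
 [  0.           0.           1.        ]] [[ 9.99540297e-01  2.96024544e-02  6.54903827e-03 -5.42216104e+02]
 [ 2.06584353e-02 -5.06891183e-01 -8.61762472e-01  7.67205826e+01]
 [-2.21906345e-02  8.61501610e-01 -5.07269704e-01  1.35728730e+03]
 [ 0.00000000e+00  0.00000000e+00  0.00000000e+00  1.00000000e+00]]
{'t': 0.1, 'qpos': array([ 6.70015926e+01,  2.81615449e+01,  8.93466647e+01,  1.12139248e-03,
        6.25523843e+01, -6.05094910e+00]), 'joint_vel': array([-0.08243991, -0.01207189, -0.11763842,  0.10343815, -0.02762038,
       -0.06064204]), 'joint_torque': array([ 2.04535703e-03, -6.19440937e+01, -2.62024945e+01, -9.86028795e-05,
        2.88130323e-03, -2.67977947e-05]), 'tool_pos': array([182.08052048, 597.66854544, 230.77677357]), 'eef_rot': array([-1.79939849e+02, -7.37643482e-03,  1.63052020e+02]), 'wrist_force': array([ 0.1585921 , -0.11876527, -0.34487735]), 'ft_torque': array([-0.01527189, -0.02049175, -0.00660326]), 'finger_force': 0.0, 'opening': 85.36789278123199}
```

View pics/top0.png

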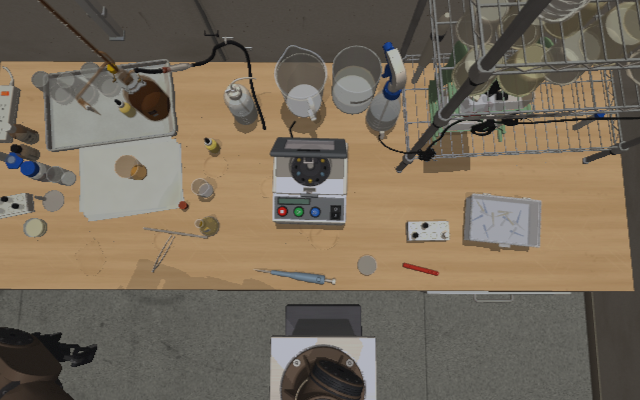

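View pics/side0.png

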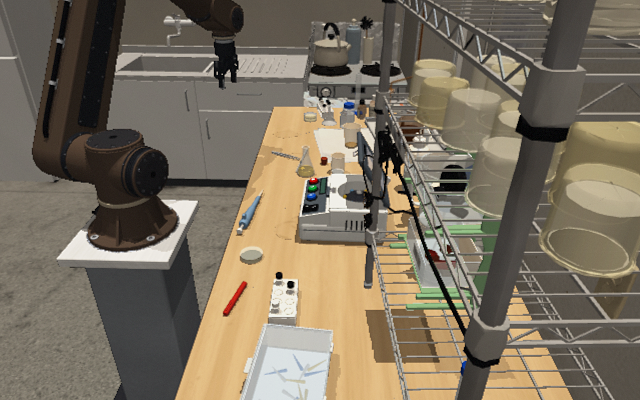

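The top view shows the red, green and blue keys at about (282,211), (299,211) and (315,211), and the rocker at (336,212). The lid is raised, with its front edge towards the rear. The side view shows the keys at about (313,190). Next I'll measure the key positions with colour masks.

```bash
cat >h.py <<'E'
import cv2,numpy as np
def ray(c,uv):
    M=c["camera_from_world"];R,t=M[:3,:3],M[:3,3]
    d=R.T@np.linalg.inv(c["intrinsics"])@[uv[0],uv[1],1.];return -R.T@t,d
def onz(c,uv,z):
    o,d=ray(c,uv);return o+d*(z-o[2])/d[2]
def cross(c1,u1,c2,u2):
    o1,d1=ray(c1,u1);o2,d2=ray(c2,u2)
    s=np.linalg.lstsq(np.c_[d1,-d2],o2-o1,rcond=None)[0]
    a,b=o1+s[0]*d1,o2+s[1]*d2;return (a+b)/2,np.linalg.norm(a-b)
HUE={"red":((0,8),(172,180)),"green":((45,85),),"blue":((98,125),)}
def blobs(c,col,box,smin=110,vmin=60):
    x0,y0,x1,y1=box;h=cv2.cvtColor(c["frame"][y0:y1,x0:x1],cv2.COLOR_BGR2HSV)
    m=sum(cv2.inRange(h,(a,smin,vmin),(b,255,255)) for a,b in HUE[col])
    n,_,st,ce=cv2.connectedComponentsWithStats(m)
    return sorted([(int(st[i,4]),(ce[i]+[x0,y0]).round(2)) for i in range(1,n) if st[i,4]>8],key=lambda b:-b[0])
E
python3 - <<'E'
from h import *;import pickle
T=pickle.load(open("top0.pkl","rb"));S=pickle.load(open("side0.pkl","rb"))
P={}
for k in HUE:
    a=blobs(T,k,(270,195,350,228));b=blobs(S,k,(298,172,330,212));print(k,a,b)
    P[k]=onz(T,a[0][1],104);print(P[k].round(1))
    if b: print(onz(S,b[0][1],104).round(1),[np.round(v,1) for v in cross(T,a[0][1],S,b[0][1])])
d=P["red"]-P["blue"];print(np.linalg.norm(d),np.degrees(np.arctan2(-d[0],d[1])))
E
```

```text
red [(58, array([282.03, 210.95]))] [(34, array([313.18, 180.56]))]
[521.3 119.1 104. ]
[523.3 112.9 104. ] [array([522.4, 119.6, 100.3]), np.float64(1.4)]
green [(57, array([298.26, 211.23]))] [(38, array([312.29, 187.82]))]
[520.7  72.1 104. ]
[522.5  67.6 104. ] [array([521.6,  72.3, 101.3]), np.float64(1.3)]
blue [(63, array([315.02, 211.87]))] [(47, array([311.21, 195.91]))]
[519.   23.5 104. ]
[521.3  20.1 104. ] [array([520.2,  23.7, 101.8]), np.float64(1.9)]
95.58839826897862 -1.331411354119156
```

The keys are consistent: red to blue measures 95.6 mm against the 96 given, height fits, and yaw is about -1.4°. I'll check that the poses are reachable, then sweep the lid shut along its arc.

```bash
cat >>h.py <<'E'
TH=np.radians(-1.4);C=np.array([[np.cos(TH),-np.sin(TH)],[np.sin(TH),np.cos(TH)]])
ORG=np.array([520.9,71.7])-C@[-90,30]
def W(p,org=None): 
    return np.r_[(ORG if org is None else org)+C@np.array(p[:2]),p[2]]
def O(pitch): return [180,pitch,np.degrees(TH)]
def lid(a,off): # tip place above lid_front at lid angle a
    c,s=np.cos(a),np.sin(a);return W([114-138*c+(14+off)*s,0,116+138*s+(14+off)*c])
E
python3 - <<'E'
from h import *;from station import r
print(ORG)
ik=r.inverse_kinematics
print(lid(1.1,30),ik(lid(1.1,30)+[0,0,60],O(35)),ik(lid(0,0),O(0)),ik(W([-104,-77,100]),O(-18)))
r.gripper_close(20)
r.movep(lid(1.1,30)+[0,0,70],O(35))
r.move_linear(lid(1.1,30),O(35),vel=150)
c=r.camera("top");cv2.imwrite("pics/top1.png",cv2.resize(c["frame"][80:260,220:420],None,fx=3,fy=3))
s=r.read_state();print(s["t"],s["tool_pos"],s["wrist_force"],s["opening"])
E
```

```text
[610.14016874  39.51005927]
[700.72997776  37.29609203 258.94484503] [ -2.17886019  48.0522325   44.44344192  -0.52968533 122.50072873
  89.07737098] [-2.52692372e+00  3.19055089e+01  1.00636877e+02 -2.54444375e-14
  4.74576142e+01  8.88730763e+01] [-13.31888695  26.2654669  124.67829101  17.89959622  11.98449255
  61.11534857]
4.275 [701.0195189   37.42415906 260.30070454] [ 0.43688395  0.15953496 -0.21875853] 0.09630171325275062
```

```bash
python3 - <<'E'
from h import *;from station import r
for a in (1.0,.85,.7,.55,.4,.28,.18):
    r.move_linear(lid(a,4),O(30*a),vel=90)
    s=r.read_state();print(a,round(s["t"],2),s["wrist_force"].round(1))
r.move_linear(lid(0.12,0),O(0),vel=60)
for k in range(1):
    hit=r.move_linear(lid(0,-3),O(0),vel=20,threshold=14)
    s=r.read_state();print(hit,s["t"],s["tool_pos"],s["wrist_force"].round(1))
c=r.camera("side");cv2.imwrite("pics/side2.png",cv2.resize(c["frame"][140:270,220:420],None,fx=3,fy=3))
E
```

```text
1.0 4.87 [-0.9 -0.1  0.4]
0.85 5.25 [-0.2 -0.1 -0.2]
0.7 5.63 [ 0.2  0.7 -0.2]
0.55 6.02 [1.6 1.  0.2]
0.4 6.4 [0.2 0.1 0.8]
0.28 6.73 [-0.   0.1  1. ]
0.18 7.04 [ 0.6 -0.6  0.3]
False 8.5333 [586.51690322  40.0708351  127.58383782] [-1.7  0.6  8. ]
```

View pics/side2.png

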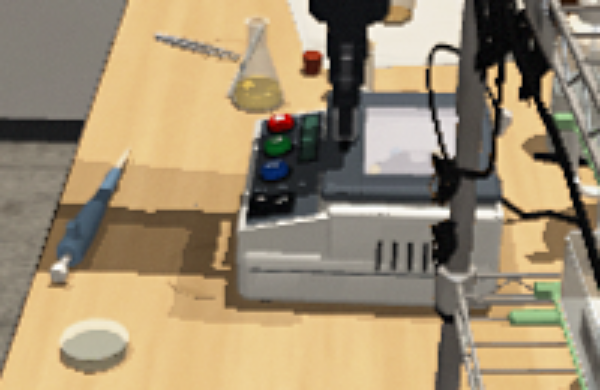

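The picture shows the tip on the front bar at about (345,145) and the lid lying down. The force of 8 N at z = 127.6 doesn't show whether it has latched. I'll press a little further, lift, and check that it stays shut.

```bash
python3 - <<'E'
from h import *;from station import r
p=r.read_state()["tool_pos"]
print(r.move_linear(p-[0,0,4],vel=10,threshold=8)); s=r.read_state();print(s["tool_pos"],s["wrist_force"].round(1))
r.move_linear(lid(0,40),vel=80)
print(r.read_state()["wrist_force"].round(1))
r.movep(W([-100,-40,190]),O(0))
r.pause(.3)
im=[]
for n,b in(("side",(140,270,220,420)),("top",(125,255,220,420))):
    c=r.camera(n);im.append(cv2.resize(c["frame"][b[0]:b[1],b[2]:b[3]],None,fx=2.2,fy=2.2,interpolation=cv2.INTER_CUBIC))
c=r.camera("wrist");import pickle;pickle.dump(c,open("w3.pkl","wb"))
cv2.imwrite("pics/st3.png",np.vstack(im));cv2.imwrite("pics/w3.png",c["frame"]);print(r.read_state()["t"])
E
```

```text
True
[586.56354863  40.05148602 127.60021497] [-1.7 -0.5  7.9]
[-0.3 -0.5  0.2]
10.3667
```

View pics/st3.png

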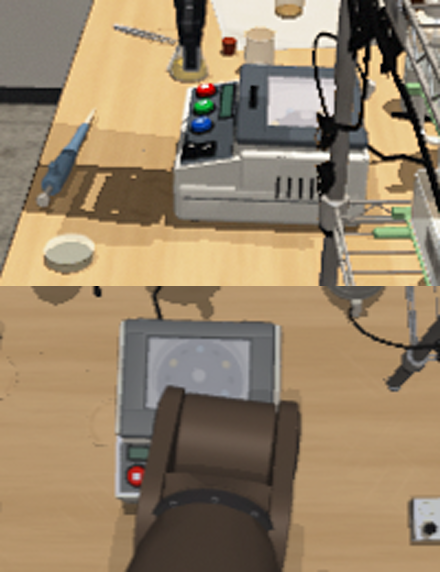

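View pics/w3.png

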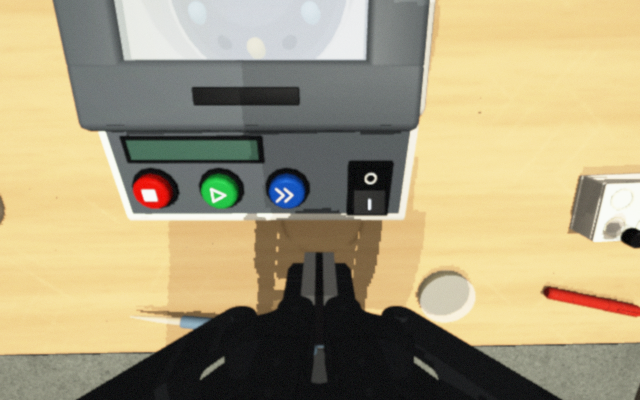

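The lid stays shut after I let go. In the wrist view, the blue key is at about (287,189) and the rocker spans columns 348–392, with the white bar at (369,204). I'll refine both positions from this view.

```bash
python3 - <<'E'
from h import *;import pickle;from station import r
c=pickle.load(open("w3.pkl","rb"))
for k,y in(("red",78),("green",30),("blue",-18)):
    b=blobs(c,k,(120,160,320,216))[0];print(k,b,onz(c,b[1],103).round(1),W([-90,y,103]).round(1))
h=cv2.cvtColor(c["frame"],cv2.COLOR_BGR2GRAY)[192:214,352:390];m=(h>150).astype(np.uint8)
n,_,st,ce=cv2.connectedComponentsWithStats(m);print([(st[i],ce[i]+[352,192]) for i in range(1,n)])
print(onz(c,(369.5,204),103).round(1),"near end bottom edge",onz(c,(369.5,213),102).round(1),"exp",W([-104,-77,103]).round(1))
for p in(-8,-10,-12):
  print(p,r.inverse_kinematics(W([-104,-77,100]),O(p)),r.inverse_kinematics(W([-90,-18,100]),O(p)))
E
```

```text
red (914, array([152.69, 190.01])) [524.5 118.5 103. ] [522.1 119.7 103. ]
green (879, array([219.73, 190.21])) [523.3  71.3 103. ] [520.9  71.7 103. ]
blue (890, array([286.92, 190.23])) [522.2  23.9 103. ] [519.7  23.7 103. ]
[(array([16,  7,  3, 11, 33], dtype=int32), array([369., 204.])), (array([36, 21,  2,  1,  2], dtype=int32), array([388.5, 213. ]))]
[510.6 -34.5 103. ] near end bottom edge [503.3 -34.8 102. ] exp [504.3 -34.9 103. ]
-8 [-12.21520291  27.48112266 118.4407907    3.38400426  26.25804664
  76.25210118] [ -4.90561769  28.32138048 116.43690707   1.06456753  27.26051558
  85.58206274]
-10 [-12.42235339  27.13714799 119.68420454   4.7890217   23.43252188
  74.74540665] [ -4.97098698  27.96647759 117.6860363    1.5017699   24.37390973
  85.11515411]
-12 [-12.63626035  26.8403788  120.93049085   6.61862637  20.57841986
  72.80352467] [ -5.03842404  27.65726021 118.93697296   2.06841527  21.44195844
  84.515509  ]
```

```bash
python3 - <<'E'
from h import *;from station import r
import pickle
n=np.r_[C@[-np.sin(np.radians(12)),0],np.cos(np.radians(12))]
P=W([-108,-77,89.6])+[1.5,0,0]   # panel surface point
r.movep(P+60*n,O(-12)); r.move_linear(P+17*n,vel=80)
print(r.move_linear(P+5.5*n,vel=20,threshold=12)); s=r.read_state();print((s["tool_pos"]-P)@n,s["wrist_force"].round(1))
r.move_linear(P+70*n,vel=120)
r.movep(W([-100,-40,190]),O(0))
c=r.camera("wrist");pickle.dump(c,open("w4.pkl","wb"));cv2.imwrite("pics/w4.png",cv2.resize(c["frame"][100:240,240:440],None,fx=3,fy=3));print(r.read_state()["t"],blobs(c,"blue",(120,160,320,216))[0])
E
```

```text
False
5.475358298259443 [-1.8  0.5  2.5]
13.425 (899, array([287.11, 190.14]))
```

View pics/w4.png

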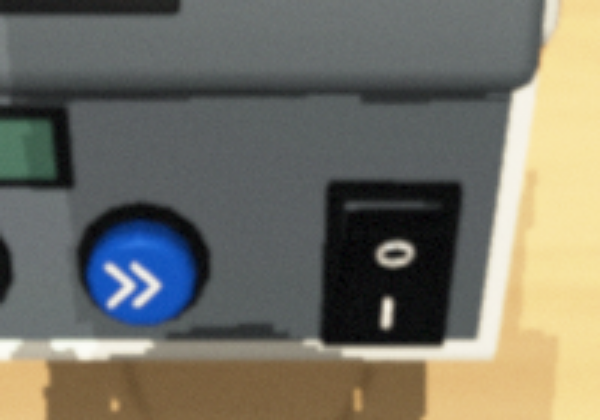

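```bash
python3 - <<'E'
import pickle,cv2,numpy as np
cv2.imwrite("pics/cmp.png",np.hstack([cv2.resize(np.clip(pickle.load(open(f,"rb"))["frame"][150:225,335:405]*2.0,0,255).astype(np.uint8),None,fx=5,fy=5) for f in("w3.pkl","w4.pkl")]))
E
```

```text
(no output)
```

View pics/cmp.png

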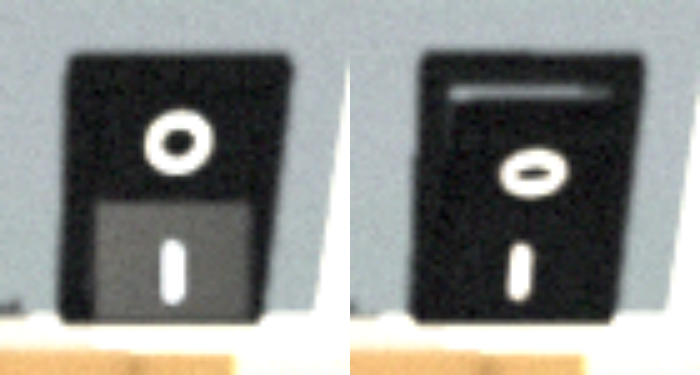

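Before and after differ clearly: the O is foreshortened at (369,184) because the rear half is now up, and the near half is down. The mains is on, so I'll press and hold the blue key.

```bash
python3 - <<'E'
from h import *;from station import r
n=np.r_[C@[-np.sin(np.radians(12)),0],np.cos(np.radians(12))]
P=W([-90,-18,93.4])+[2,0,0]
r.movep(P+50*n,O(-12)); r.move_linear(P+15*n,vel=80)
f0=r.read_state()["wrist_force"]
for d in np.arange(12,3,-.5):
    r.move_linear(P+d*n,vel=20); s=r.read_state(); f=(s["wrist_force"]-f0)@n
    print(d,round((s["tool_pos"]-P)@n,2),round(f,1))
    if f>7: break
r.pause(.5);s=r.read_state();print(s["t"],round((s["tool_pos"]-P)@n,2),(s["wrist_force"]-f0).round(1))
c=r.camera("side");cv2.imwrite("pics/side5.png",cv2.resize(c["frame"][140:270,220:420],None,fx=3,fy=3))
E
```

```text
12.0 12.16 0.9
11.5 11.55 0.4
11.0 10.98 0.3
10.5 10.52 1.1
10.0 9.99 1.4
9.5 9.51 1.3
9.0 9.01 1.1
8.5 8.49 2.1
8.0 7.98 2.2
7.5 7.51 2.5
7.0 6.99 2.8
6.5 6.51 3.1
6.0 6.28 7.9
18.275 6.31 [-1.7  0.9  7.8]
```

View pics/side5.png

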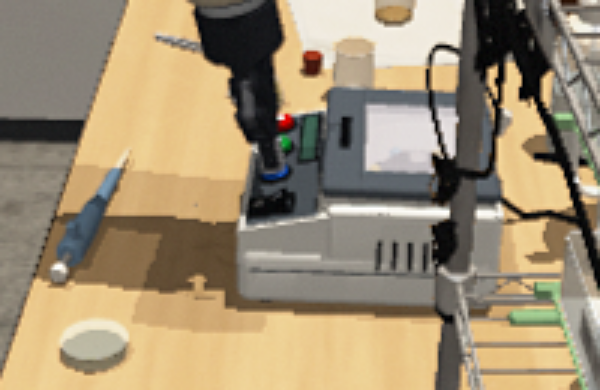

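The force rose from 1.1 to 3.1 N over 4 mm of travel, then hit a hard stop at 7.9 N, so the key is fully down. The picture shows the fingertip on the blue key at about (275,170), with the lid still shut.

```bash
python3 -c "
from station import r
print(r.hand_in())"
```

```text
the job is handed in; nothing more can be done
None
```

The job is handed in: the lid was latched shut, then the mains rocker switched on, and the arm is holding the blue key fully down at about 8 N.

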